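# Ready the weighing-out corner: raise the balance lid, bring the jar to the front and hold

## Robot

A 7-joint arm with a two-finger parallel gripper is mounted at the origin on the work surface. World frame = base frame: x ahead of the robot, y to its left, z up, the work surface at z = 0. Lengths are in m, angles in degrees, forces in N, time in s.
With the tool pointing down it reaches from about 0.425 to 0.875 m from the base axis. Payload 4.7 kg.
Tool frame: the origin (TCP) lies at the very end of the fingers, on their centre line; the grasp point (between the pads) lies 19 mm behind it; z points along the fingers, y is the line along which they close (so a half turn about z gives the same grasp; the last joint's range is limited). The gripper opens to 87 mm and grips with 3 to 60 N. Pads are 19 mm wide; open, the fingers measure 117 mm over their backs; the gripper's body (75 mm by 190 mm) begins 51 mm behind the grasp point.
Start: joints at [-62.389, 18.392, -4.016, 83.108, 1.295, 78.541, -3.26], TCP at [0.293, 0.58, 0.223] pointing down, gripper open.
Joint ranges: [-163.93, 163.93], [-17.29, 119.83], [-79.2, 71.16], [3.27, 140.29], [-89.18, 269.18], [5.43, 117.66], [-154.24, 154.24]. Speed limits (degrees/s): [147.25, 147.25, 180, 180, 180, 180, 180].

## Interface

Orientations are given as [roll, pitch, yaw] about the fixed x, y, z axes, in that order (R = Rz(yaw) Ry(pitch) Rx(roll)).
In Python, from cell import telemetry, cams, env gives the robot as it stands.
- The arm moves only by the tool arm_command, never from a script. Its argument "series" is text: rows parted by semicolons, each of 5 numbers parted by spaces: the shift along the tool's x, y, z in mm, then the turn about the tool's z in rad, then the closure in counts, from 0 (fully open) to 255 (shut). A call has 1 to 20 rows; each row shifts and turns the commanded pose from where the row before left it, along the tool's axes as they then stand; what a row does not reach is not made up. A row lasts 1/12 s, in which the tool goes at most 41.7 mm and 7.16 degrees, less where a joint would pass 70% of its speed; a pose out of reach is approached as far as the arm can. A call is refused whole if a number of a shift passes 41.7 or a number of a turn 0.125, either way. A call with a gripper value outside its range is refused whole. The fingers move at their own pace and stop on an object; "squeeze" is the grip in N (left out, the last holds). Time passes only in rows, so rows that do not move let the fingers close. It gives the time, the measured TCP pose, the force, the opening and the grip force at its end, in the units of the state.
- telemetry.get_obs(): the state, without advancing time (a new reading comes with each control period).
- cams.read_camera(name): name is "side" or "top" or "wrist"; returns the picture (384x512x3 uint8, blue, green, red); there is no depth.
- cams.calibration(name): a dict with "K" (3x3 intrinsics, pixels), "origin" and "rotation" of the camera in the world; the wrist camera has in their place "hand_eye" (4x4, takes a point from camera to tool coordinates, whose origin is the TCP and whose axes are the flange's). Camera axes: x right, y down, z forward; pixel columns grow to the right and rows downward; lengths in m; the calibration is good to about 2 mm. The wrist camera is an equidistant fisheye: a pixel r from the principal point sees the ray r / f radians off the axis. A picture is of the moment at which its call begins: read the wrist's pose just before it. calibration takes no time and is no camera call.
- env.sign_off(): hands the job in; it is judged then, once.
The state is a dict: "time_s": time; "qpos": joint angles; "joint_velocities": joint speeds; "effort": joint torques, N m; "tool_pos": TCP position; "tool_rot": TCP orientation; "force": force on the tool from outside, world axes, zero at the start; "wrist_torque": the same for the moment, N m; "grip_width": finger opening in m; "grasp_force": force on a finger pad.
Only numpy, scipy, OpenCV 4.12 (cv2) and the standard library are available. Lean on these libraries where they do the work, as an engineer would, in place of code of your own. Each camera call takes 0.05 s, during which the arm holds its last target. There are 200 camera calls.

## Task

Get the bench ready for weighing out: first lift the balance's lid to about 60 degrees up from closed and leave it standing there. Then turn the jar carousel until the tall jar with the knob stands at the front, squarely in line with the pointer tongue on the carousel's foot, and finish with the fingers still holding the carousel or its jar firmly, so that it is kept still there: do not let go at the end, and leave the bowl, the plaster mould and the spatula where they lie.

Things in the scene. Friction and masses are not known exactly. Their poses are not given: they have to be found in the camera images.
- balance: grey bench balance, 155 x 170 mm and 36 mm high, fixed to the bench, left of the carousel; origin under its middle, its own +x axis points from its front (nearer the robot) to the hinge at its far side. Its lid, 150 x 170 x 12 mm, has a display on the underside
- balance_lid (a joint): angle of the balance's lid in rad: 0 = shut and level, growing as the edge nearer the robot rises (1.05 = 60 degrees, stop at 1.9). The hinge is stiff: some 3 to 5 N at the bar moves it, and it stays wherever it is left
- lid_bar (a point): middle of the round steel bar on the lid's free edge: 10 mm thick, 100 mm long between its two end stems, parallel to the hinge and 205 mm from it, 46 mm above the bench when shut. 45 mm are free between bar and lid. Pinched across from above, the bar turns between the fingers, so the gripper need not tilt with the lid
- lid_hinge (a point): middle of the lid's hinge line, 46 mm above the bench, level with the bar when the lid is shut. Seen from above, the line from the bar's middle to here is square to the hinge line
- carousel: turning part of the jar carousel: wooden deck, 236 mm across, top 42 mm above the bench; origin on the axis, 30 mm up; its own -x axis points at the marked jar. Four white jars, 58 mm across, are fixed on it a quarter turn apart, centres 75 mm from the axis: three 60 mm tall with flat lids, the marked one 90 mm tall with a knob. Turns either way for more than a full turn with about 1 N at a jar
- jar_knob (a point): point on the axis of the marked jar's knob, 155 mm above the bench, 23 mm above the jar's lid and 13 mm below the knob's top. The knob is a plain upright cylinder, 24 mm across, standing 36 mm above the lid; the jar's centre is straight below. Let the gripper turn with the knob and regrasp on long turns: in a gripper that does not turn, the knob rolls along the pads and jams
- carousel_axis (a point): point on the carousel's upright turning axis, at the height of the deck's top (42 mm)
- front_place (a point): where the marked jar's centre must stand: at the front of the carousel, 75 mm from the axis on the line from the axis to the pointer, at the deck's top. The pointer is a steel tongue, 22 mm wide, on the fixed foot; it sticks out from under the deck roughly towards the robot, to 160 mm from the axis, with an upturned end 26 mm high
- bowl: black rubber mixing bowl, 110 mm across and 55 mm high, loose bystander; origin under its middle
- mould: closed white plaster mould of two halves, 100 x 70 x 46 mm, loose bystander; origin under its middle
- spatula: spatula lying on the bench, loose bystander; origin under its middle

How it is judged (in metres and radians):
On the way, in this order (a step that is already met when the one before it is completed fails the run):
1. the balance's lid is raised to about 60 degrees (52 to 68) (value of joint balance_lid between 0.905 and 1.19 rad), for 0.3 s.
2. the knobbed jar is brought to the front and the fingers hold the carousel (horizontal distance between jar_knob and front_place below 0.012 m and contact force between the fingers and carousel above 1.5 N), for 0.2 s.
At the end, for the whole second after the job is handed in: The lid stands 52 to 68 degrees up, the knobbed jar's axis is within 12 mm of the front place in line with the pointer, the carousel is still, and the fingers are still holding it (more than 1.5 N of contact) (all of step 1 and all of step 2 and angular speed of carousel below 0.1 rad/s); the arm keeps its last pose, push and grip.
It fails at once if the bowl is pushed away (over 30 mm) (distance of bowl from where it was at the start of the episode above 0.03 m).
It fails at once if the plaster mould is pushed away (over 30 mm) (distance of mould from where it was at the start of the episode above 0.03 m).
It fails at once if the spatula is pushed away (over 30 mm) (distance of spatula from where it was at the start of the episode above 0.03 m).
It also fails if it takes over 72 s, if anything falls off the work surface, if the arm or the gripper's body presses on something with over 40 N, if the wrist force passes 120 N, or if a joint passes its speed limit or range.

## Working session

There is one attempt and no reset: what is moved stays moved. The work goes in short steps, Python scripts to look and compute and a tool call to move; the robot and the scene stay as the last step left them, time stands still between calls to the robot, and variables do not carry over. Pictures are saved under pics/ and viewed, at most 10 in all, crops included, and the job is handed in when it is done.

Besides the shell and the picture viewer there is one more tool, called after "Call:" as a command line: name --argument value ..., lists and objects as JSON in quotes. arm_command: Moves the arm, as the interface text tells. Its arguments: {"type":"object","properties":{"series":{"type":"string"},"squeeze":{"type":"number"}},"required":["series"]}

```bash
mkdir -p pics; ls
python3 - <<'E'
from cell import telemetry,cams
import cv2,numpy as np
o=telemetry.get_obs();print({k:o[k] for k in('time_s','tool_pos','tool_rot','grip_width')})
for n in('top','side'):
    cv2.imwrite(f'pics/{n}0.png',cams.read_camera(n))
for n in('top','side','wrist'):print(n,cams.calibration(n))
E
```

```text
pics
{'time_s': 0.0, 'tool_pos': array([0.29289918, 0.57966563, 0.22146665]), 'tool_rot': array([-1.79893528e+02,  6.90464069e-03,  1.53198754e+02]), 'grip_width': 0.08678260313553897}
top {'K': array([[352.04374339,   0.        , 255.41280744],
       [  0.        , 352.04374339, 193.81517769],
       [  0.        ,   0.        ,   1.        ]]), 'origin': array([0.43801123, 0.00732168, 1.40198567]), 'rotation': array([-172.37294126,   -0.96015239,  -88.58336126])}
side {'K': array([[428.07437069,   0.        , 256.93803761],
       [  0.        , 428.07437069, 195.64864559],
       [  0.        ,   0.        ,   1.        ]]), 'origin': array([0.29787558, 1.27995867, 0.94916073]), 'rotation': array([-122.4071901 ,   -0.44425719, -165.23544944])}
wrist {'K': array([[297.31863964,   0.        , 250.73513545],
       [  0.        , 297.31863964, 188.38950013],
       [  0.        ,   0.        ,   1.        ]]), 'hand_eye': array([[ 6.27453568e-04, -9.52800465e-01, -3.03596575e-01,
         8.44834494e-02],
       [ 9.99999753e-01,  6.94221236e-04, -1.11993698e-04,
        -9.33590138e-04],
       [ 3.17470837e-04, -3.03596430e-01,  9.52800665e-01,
        -1.61365567e-01],
       [ 0.00000000e+00,  0.00000000e+00,  0.00000000e+00,
         1.00000000e+00]])}
```

View pics/top0.png

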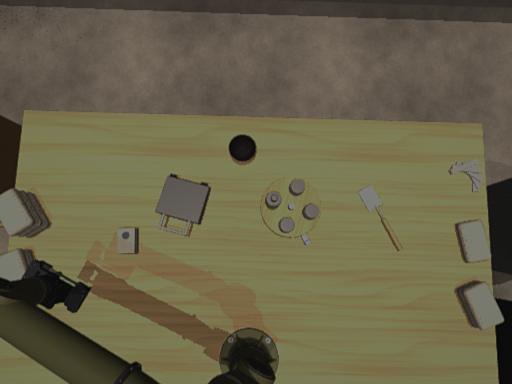

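View pics/side0.png

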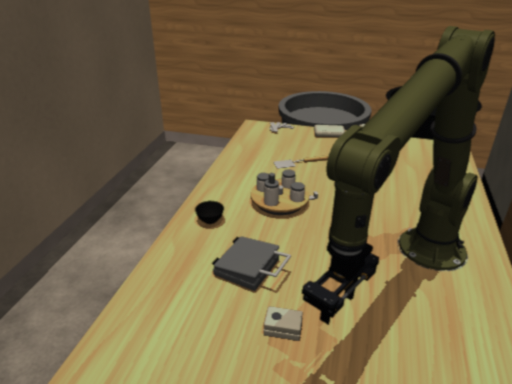

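The top view shows the balance at (183,200) with its bar near (176,233). The carousel axis is at (291,207), the knobbed jar at (273,198) and the pointer at (306,240). The bowl is at (242,148), the mould at (127,240) and the spatula at (380,215). I'll zoom in on the balance and carousel.

```bash
cat > h.py <<'E'
import numpy as np,cv2
from scipy.spatial.transform import Rotation as Ro
from cell import telemetry,cams
def ray(n,px,obs=None):
    c=cams.calibration(n);K=c['K'];px=np.atleast_2d(px).astype(float)
    d=np.c_[(px[:,0]-K[0,2])/K[0,0],(px[:,1]-K[1,2])/K[1,1],np.ones(len(px))]
    if n!='wrist':
        R=Ro.from_euler('xyz',c['rotation'],degrees=True).as_matrix();return np.array(c['origin']),d@R.T
    r=np.linalg.norm(d[:,:2],axis=1);s=np.where(r>1e-9,np.sin(r)/np.maximum(r,1e-9),1)
    d=np.c_[d[:,0]*s,d[:,1]*s,np.cos(r)]
    T=np.eye(4);T[:3,:3]=Ro.from_euler('xyz',obs['tool_rot'],degrees=True).as_matrix();T[:3,3]=obs['tool_pos']
    T=T@c['hand_eye'];return T[:3,3],d@T[:3,:3].T
def plane(n,px,z,obs=None):
    o,d=ray(n,px,obs);return o+d*((z-o[2])/d[:,2])[:,None]
def totool(p,obs):
    R=Ro.from_euler('xyz',obs['tool_rot'],degrees=True).as_matrix();return (np.asarray(p)-obs['tool_pos'])@R
E
python3 - <<'E'
from h import *
a=cv2.imread('pics/top0.png')[130:255,145:330]
cv2.imwrite('pics/topz.png',cv2.resize(a,None,fx=4.3,fy=4.3,interpolation=cv2.INTER_CUBIC))
np.set_printoptions(precision=4,suppress=True)
print(plane('top',[(176,233),(163,229),(189,236)],.046))
print(plane('top',[(291,207),(306,240)],.042)); print(plane('top',[(273,198)],.168))
E
```

```text
[[0.4612 0.2883 0.046 ]
 [0.4751 0.3386 0.046 ]
 [0.451  0.2383 0.046 ]]
[[ 0.5727 -0.1505  0.042 ]
 [ 0.447  -0.2096  0.042 ]]
[[ 0.5905 -0.0718  0.168 ]]
```

View pics/topz.png

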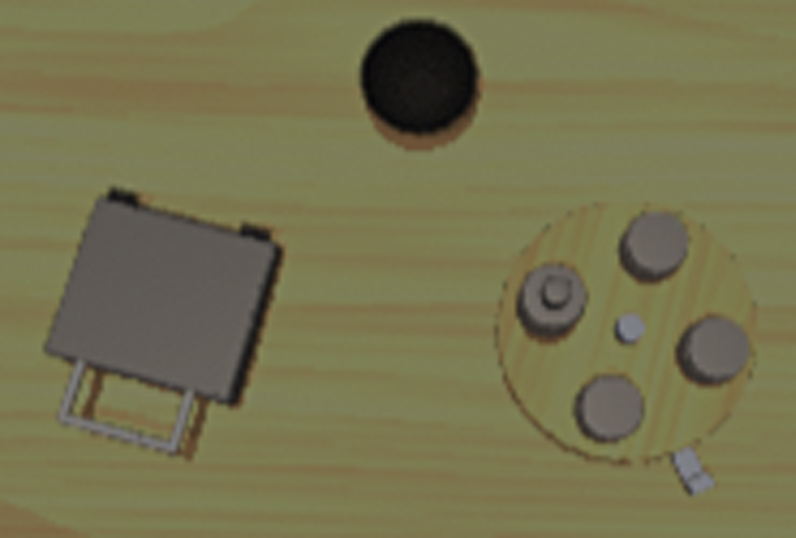

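Run:
```python
from h import *
np.set_printoptions(precision=4,suppress=True)
f=lambda *p:(np.array(p)+.5)/4.3-.5+np.array([145,130])
b=plane('top',f((66,421),(176,448)),.046);h=plane('top',f((122,196),(255,232)),.046)
bm,hm=b.mean(0),h.mean(0);print('bar',b,bm,'hinge',hm,np.linalg.norm(bm-hm),'dir',np.degrees(np.arctan2(*(hm-bm)[1::-1])),
 'bardir',np.degrees(np.arctan2(*(b[0]-b[1])[1::-1])))
jars=plane('top',f((654,245),(714,349),(610,407)),.102);print('jars',jars)
hub=(jars[0]+jars[2])/2;print('axis from jars',hub)
k=plane('top',f((556,291)),.168);print('knob',k,np.linalg.norm((k-hub)[:,:2]),np.degrees(np.arctan2(*(k-hub)[0,1::-1])))
p=plane('top',f((685,462),(698,485)),.02);print('ptr',p, [np.degrees(np.arctan2(*(q-hub)[1::-1])) for q in p],np.linalg.norm((p-hub)[:,:2],axis=1))
o=telemetry.get_obs();print(totool(np.r_[bm[:2],.1],o))
```

```text
bar [[0.4804 0.3504 0.046 ]
 [0.459  0.2518 0.046 ]] [0.4697 0.3011 0.046 ] hinge [0.6698 0.2513 0.046 ] 0.20618589575710125 dir -13.975559452542212 bardir 77.76880367078925
jars [[ 0.644  -0.1641  0.102 ]
 [ 0.5546 -0.2168  0.102 ]
 [ 0.5024 -0.1275  0.102 ]]
axis from jars [ 0.5732 -0.1458  0.102 ]
knob [[ 0.5931 -0.075   0.168 ]] 0.07354543265312068 74.30645475985536
ptr [[ 0.4584 -0.2049  0.02  ]
 [ 0.438  -0.2168  0.02  ]] [np.float64(-152.76969503843728), np.float64(-152.28876374068628)] [0.1292 0.1528]
[-0.2834 -0.1688  0.1219]
```

Call:
arm_command --series "-31.5 -18.8 0 0 0;-31.5 -18.8 0 0 0;-31.5 -18.8 0 0 0;-31.5 -18.8 0 0 0;-31.5 -18.8 0 0 0;-31.5 -18.8 0 0 0;-31.5 -18.8 0 0 0;-31.5 -18.8 0 0 0;-31.5 -18.8 0 0 60;0 0 0 0.12 100;0 0 0 0.12 138;0 0 0 0.12 138;0 0 0 0.12 138;0 0 0 0.12 138;0 0 0 0.12 138;0 0 0 0.12 138;0 0 0 0.12 138;0 0 0 0.12 138;0 0 0 0.12 138;0 0 0 0.12 138" --squeeze 30

```text
time_s: 1.77
tool_pos: [0.4696, 0.3011, 0.2221]
tool_rot: [-180.0, 0.0, 77.2]
force: [0.1, 0.6, 0.7]
grip_width: 0.04
grasp_force: 0.0
```

Run:
```python
from h import *
o=telemetry.get_obs();im=cams.read_camera('wrist');print(o['tool_pos'],o['tool_rot'],o['grip_width'],o['qpos'],o['time_s'])
cv2.imwrite('pics/w1.png',im)
```

```text
[0.46957031 0.30112906 0.22206304] [-1.79966266e+02  4.21132445e-02  7.72308330e+01] 0.04001795571902704 [-46.0360341    7.10700666  11.62793076  96.93685527  -1.4677606
  76.15875707 -46.91166712] 1.7667
```

View pics/w1.png

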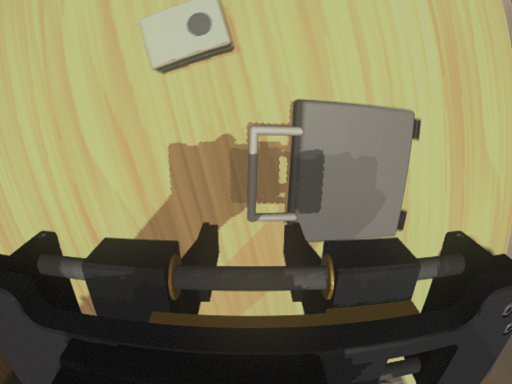

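The wrist view shows the bar running from (253,131) to (252,217), with the hinge barrels at (417,128) and (402,219).

Run:
```python
from h import *
np.set_printoptions(precision=4,suppress=True)
o=telemetry.get_obs()
b=plane('wrist',[(253,131),(252,217)],.046,o);h=plane('wrist',[(417,128),(402,219)],.046,o)
bm,hm=b.mean(0),h.mean(0);print(b,bm,hm,np.linalg.norm(bm-hm),'bardir',np.degrees(np.arctan2(*(b[0]-b[1])[1::-1])),np.degrees(np.arctan2(*(hm-bm)[1::-1])))
print(totool(np.r_[bm[:2],.027],o))
```

```text
[[0.4813 0.3434 0.046 ]
 [0.4565 0.2409 0.046 ]] [0.4689 0.2922 0.046 ] [0.6698 0.2482 0.046 ] 0.20570392580490493 bardir 76.40833347909296 -12.348930918176013
[-0.0088  0.0014  0.1951]
```

Call:
arm_command --series "-7 1.4 35 0 138;0 0 35 0 138;0 0 35 0 138;0 0 35 0 138;0 0 25 0 138;0 0 15 0 138;0 0 10 0 138;0 0 5 0 138;0 0 0 0 138;0 0 0 0 255;0 0 0 0 255;0 0 0 0 255;0 0 0 0 255;0 0 0 0 255;0 0 0 0 255" --squeeze 30

```text
time_s: 3.07
tool_pos: [0.4694, 0.2946, 0.028]
tool_rot: [-180.0, -0.0, 77.6]
force: [0.0, -0.0, 2.0]
grip_width: 0.0088
grasp_force: 30.0
```

Call:
arm_command --series "0 0.8 -17.9 0 255;0 2.3 -17.7 0 255;0 3.9 -17.5 0 255;0 5.4 -17.1 0 255;0 6.9 -16.5 0 255;0 8.3 -15.9 0 255;0 9.6 -15.1 0 255;0 10.9 -14.2 0 255;0 12.1 -13.2 0 255;0 13.2 -12.1 0 255;0 14.2 -10.9 0 255;0 15.1 -9.6 0 255;0 0 0 0 255;0 0 0 0 255;0 0 0 0 255;0 0 0 0 255;0 0 0 0 255;0 0 0 0 255"

```text
time_s: 4.57
tool_pos: [0.5737, 0.2644, 0.1977]
tool_rot: [179.8, 0.6, 77.2]
force: [17.0, -4.4, -29.3]
grip_width: 0.0076
grasp_force: 29.5
```

Run:
```python
from h import *
im=cams.read_camera('side');cv2.imwrite('pics/s2.png',cv2.resize(im[150:340,180:420],None,fx=3,fy=3))
```

```text
(no output)
```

View pics/s2.png

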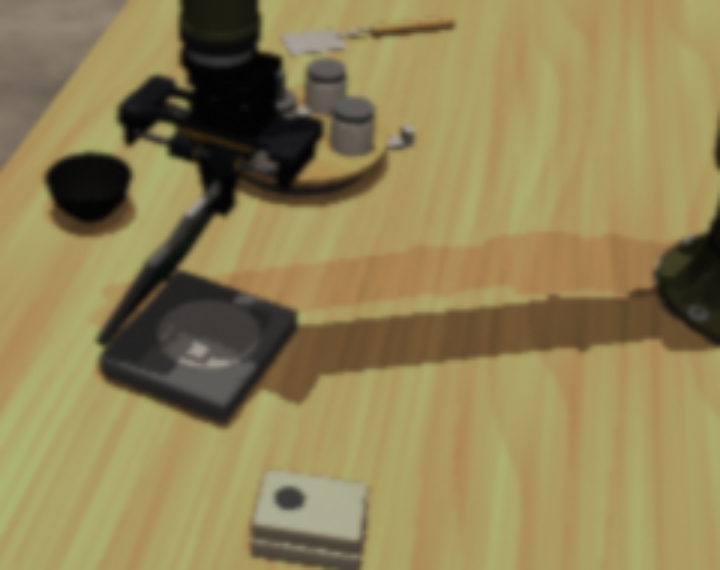

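The lid stands at roughly 60 degrees in the side view. The arm is pulling about 10 mm radially outward, so I'll relax it before letting go.

Call:
arm_command --series "0 3 4 0 255;0 3 4 0 255;0 0 0 0 255;0 0 0 0 255"

```text
time_s: 4.95
tool_pos: [0.5737, 0.2647, 0.1972]
tool_rot: [-179.7, 0.6, 77.3]
force: [-10.1, -12.3, 7.5]
grip_width: 0.0073
grasp_force: 30.6
```

Call:
arm_command --series "-3 -2 -2 0 255;0 0 0 0 255;0 0 0 0 255;0 0 0 0 255"

```text
time_s: 5.28
tool_pos: [0.5737, 0.2646, 0.1974]
tool_rot: [180.0, 0.3, 77.4]
force: [3.0, -4.6, -6.2]
grip_width: 0.0075
grasp_force: 30.3
```

Relaxed. I'll open partway, rise and look.

Call:
arm_command --series "0 0 0 0 200;0 0 0 0 160;0 0 0 0 130;0 0 0 0 130;0 0 -20 0 130;0 0 -30 0 130;0 0 -30 0 130;0 0 -30 0 130;0 0 0 0 130"

```text
time_s: 6.03
tool_pos: [0.5755, 0.27, 0.3172]
tool_rot: [179.5, -0.5, 77.6]
force: [0.4, 0.4, 0.5]
grip_width: 0.0422
grasp_force: 0.0
```

Run:
```python
from h import *
o=telemetry.get_obs();a=cams.read_camera('side');b=cams.read_camera('wrist');print(o['tool_pos'],o['tool_rot'],o['force'],o['time_s'],o['qpos'])
np.save('ow3.npy',o,allow_pickle=True)
a=cv2.resize(a[200:320,190:310],(384,384),interpolation=cv2.INTER_CUBIC)
cv2.imwrite('pics/m3.png',np.hstack([a[:,:],b[:,100:512]]))
```

```text
[0.57554457 0.27000201 0.31715212] [179.49972485  -0.48662062  77.62738337] [0.40885728 0.40381215 0.48768771] 6.0333 [-39.61005277  14.66140663  15.28352912  77.73438388  -3.91463638
  87.41328027 -37.04659903]
```

View pics/m3.png

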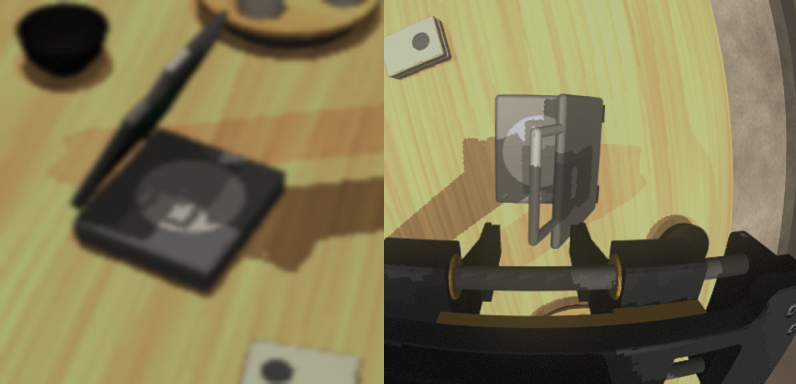

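Run:
```python
from h import *
o=np.load('ow3.npy',allow_pickle=True).item()
d=np.array([np.cos(np.radians(-12.8)),np.sin(np.radians(-12.8))]);H=np.array([.6698,.249])
for t in range(48,72,2):
    z=.046+.205*np.sin(np.radians(t));p=plane('wrist',[(253,132),(250,243)],z,o);m=p.mean(0)
    print(t,round(z,3),np.linalg.norm(p[0]-p[1]).round(4),'horiz',((H-m[:2])@d).round(4),'expect',(.205*np.cos(np.radians(t))).round(4))
```

```text
48 0.198 0.1165 horiz 0.0955 expect 0.1372
50 0.203 0.1145 horiz 0.0956 expect 0.1318
52 0.208 0.1127 horiz 0.0956 expect 0.1262
54 0.212 0.1109 horiz 0.0957 expect 0.1205
56 0.216 0.1092 horiz 0.0958 expect 0.1146
58 0.22 0.1076 horiz 0.0958 expect 0.1086
60 0.224 0.106 horiz 0.0959 expect 0.1025
62 0.227 0.1046 horiz 0.0959 expect 0.0962
64 0.23 0.1032 horiz 0.0959 expect 0.0899
66 0.233 0.102 horiz 0.096 expect 0.0834
68 0.236 0.1008 horiz 0.096 expect 0.0768
70 0.239 0.0998 horiz 0.0961 expect 0.0701
```

The lid is at about 61°, which is good. Next I'll move above the knob.

Call:
arm_command --series "-33.3 9.1 0 0 130;-33.3 9.1 0 0 130;-33.3 9.1 0 0 100;-33.3 9.1 0 0 60;-33.3 9.1 0 0 60;-33.3 9.1 0 0 60;-33.3 9.1 0 0 60;-33.3 9.1 0 0 60;-33.3 9.1 0 0 60;-33.3 9.1 0 0 60;0 0 0 0.118 60;0 0 0 0.118 60;0 0 0 0.118 60;0 0 0 0.118 60;0 0 0 0.118 60;0 0 0 0.118 60;0 0 0 0.118 60;0 0 0 0.118 60;0 0 0 0.118 60;0 0 0 0.118 60"

```text
time_s: 7.8
tool_pos: [0.5898, -0.0759, 0.3077]
tool_rot: [-180.0, 0.1, 9.7]
force: [0.2, -0.1, 0.1]
grip_width: 0.0665
grasp_force: 0.0
```

Run:
```python
from h import *
o=telemetry.get_obs();b=cams.read_camera('wrist');print(o['tool_pos'],o['tool_rot'],o['time_s'],o['qpos'])
np.save('ow4.npy',o,allow_pickle=True)
cv2.imwrite('pics/w4.png',b)
```

```text
[ 0.58984685 -0.07591558  0.30766838] [-1.79957481e+02  1.29756469e-01  9.65912577e+00] 7.8 [-24.01988441  11.02003325  33.94460696  84.58211395  -6.13717921
  86.39879353 -70.50680983]
```

View pics/w4.png

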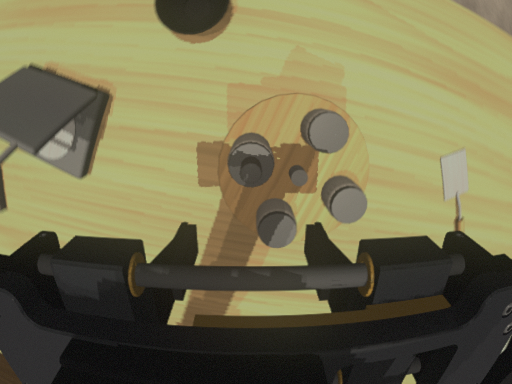

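The carousel is centred near (295,165), with the knobbed jar at about (250,160) and the knob low in it near (252,173). I'll fit these numerically.

Run:
```python
from h import *
np.set_printoptions(precision=4,suppress=True,linewidth=200)
o=np.load('ow4.npy',allow_pickle=True).item();im=cv2.imread('pics/w4.png');g=cv2.cvtColor(im,6)
print(g[128:192:2,226:278:2])
for px,z in(((252,177),.168),((250,160),.132),((325,131),.102),((347,200),.102),((276,223),.102)):print(px,plane('wrist',px,z,o))
```

```text
[[171 159 138 143 150 148 147 145 142 149 154 155 156 152 151 150 154 157 153 155 154 148 152 154 156 154]
 [171 155 133 150 150 148 146 144 143 153 153 158 155 152 149 152 156 154 156 156 148 152 154 155 156 154]
 [172 143 145 150 147 147 144 142 150 153 142 140 130 126 133 148 154 156 157 154 148 155 154 156 155 152]
 [160 135 150 149 148 147 141 143 131  98  88  90  87  86  86  89 100 139 156 150 150 155 155 156 153 151]
 [135 145 151 149 146 145 130  94  86  89  91  90  90  90  91  90  87  87 111 146 152 155 155 155 152 150]
 [142 148 154 154 149 132  89  89  91  91  92  90  93  93  92  89  91  88  86 101 151 155 156 152 151 148]
 [146 149 157 158 145  90  87  90  91  97 103 106 107 110 105  99  94  90  89  87 100 156 154 152 149 154]
 [154 159 159 156 102  88  92  99 111 105  87  77  72  84  84  84 113 107  93  89  83 126 154 152 150 159]
 [113 124 159 134  85  98 108  83  69  84 106 119 120 115 115 109  82  81 109 100  86  85 153 152 157 161]
 [111 109 129 100  94 106  79 107 126 127 129 127 128 127 129 128 126 114  81  82 105  84 145 147 127 136]
 [112 109 102  93  93  82 120 
[... 1819 characters left out ...]
 87  88  87  65  67  67  68  68  68  69  70  70  74  94 100  99  97  94  89]
 [108 108 114 115 115 115 106  90  88  83  70  69  69  70  69  71  70  69  77  99 100  99  99  94  92  94]
 [107 111 114 116 113 115 113 109 114  85  74  71  72  71  74  79  95 101  99 100 101  98  97  92  92  96]
 [105 113 114 114 113 115 110 112 106  95  94  96  94  97 100  99 101  98  98 100 101  98  94  92  94  98]
 [109 116 115 115 113 113 107 115 102  95  93  93  95 100 101 100  99  98  98 100  98  97  93  97 100  99]]
(252, 177) [[ 0.5894 -0.0778  0.168 ]]
(250, 160) [[ 0.5993 -0.0739  0.132 ]]
(325, 131) [[ 0.6465 -0.1616  0.102 ]]
(347, 200) [[ 0.5616 -0.2141  0.102 ]]
(276, 223) [[ 0.513  -0.1242  0.102 ]]
```

Call:
arm_command --series "0 0 0 -0.11 60;0 0 0 -0.11 60;0 0 0 -0.11 60;0 0 0 -0.11 60;0 0 0 -0.11 60;0 0 0 -0.11 60;0 0 0 -0.11 60;0 0 0 -0.11 60;1 2 10 0 60;0 0 25 0 60;0 0 25 0 60;0 0 20 0 60;0 0 0 0 60"

```text
time_s: 8.93
tool_pos: [0.5895, -0.0759, 0.2231]
tool_rot: [-179.5, 0.3, 60.3]
force: [-0.8, 0.1, 0.4]
grip_width: 0.0667
grasp_force: 0.0
```

Run:
```python
from h import *
o=telemetry.get_obs();b=cams.read_camera('wrist');a=cams.read_camera('top');print(o['tool_pos'],o['tool_rot'],o['time_s'],o['qpos'])
np.save('ow5.npy',o,allow_pickle=True);cv2.imwrite('pics/w5.png',b);cv2.imwrite('pics/t5.png',a)
```

```text
[ 0.58945403 -0.07586045  0.22309812] [-179.51286755    0.26314859   60.3190912 ] 8.9333 [-19.70090831  12.67938574  28.69201379  91.88878991  -6.12451004
  77.56851958 -19.90154553]
```

View pics/w5.png

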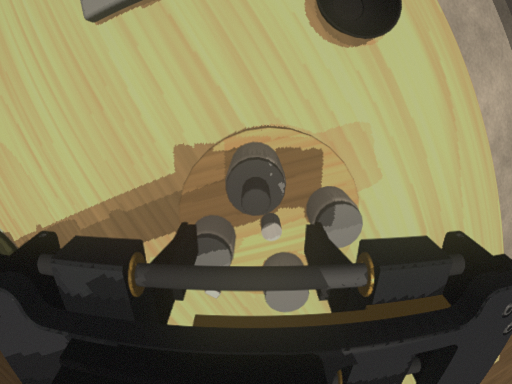

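The knob top is centred near (257,200) and the jar lid near (256,184). Both lie between the fingers.

Run:
```python
from h import *
np.set_printoptions(precision=4,suppress=True,linewidth=200)
o=np.load('ow5.npy',allow_pickle=True).item();g=cv2.cvtColor(cv2.imread('pics/w5.png'),6)
print(g[176:224:2,236:280:2])
for px,z in(((257,200),.168),((256,184),.132),((257,202),.168)):p=plane('wrist',px,z,o);print(px,p,totool(np.c_[p[:,:2],.139],o))
```

```text
[[ 72  72  74  72  71  71  74  73  71  71  69  71  72  73  72  74  72  76  72  72  74  73]
 [ 73  71  72  72  71  71  68  57  49  50  50  51  52  62  74  72  70  72  70  71  72  71]
 [ 72  73  72  73  70  55  48  49  49  51  50  51  51  50  53  69  72  72  71  73  71  71]
 [ 70  70  72  72  64  50  50  51  48  50  52  52  51  50  52  57  72  74  72  72  72  69]
 [ 71  70  70  71  52  49  51  50  51  51  55  51  51  50  52  51  67  71  70  70  70 107]
 [ 72  70  72  59  49  51  51  50  52  48  50  51  51  49  50  47  55  71  70  71  72  75]
 [ 70  70  70  58  46  50  48  52  53  53  55  54  54  51  51  51  48  72  71  72  72  71]
 [ 71  68  72  55  49  47  52  64  72  73  71  72  69  59  53  49  48  68  72  70  71  70]
 [ 70  71  71  52  49  61  71  72  72  72  73  73  73  71  69  58  49  69  70  70  74  71]
 [ 70  69  71  51  58  70  70  72  72  73  71  72  72  72  74  68  50  66  70  73  70  72]
 [ 69  72  70  51  67  70  72  69  72  71  74  71  72  72  72  71  60  61  73  73  71  72]
 [ 69  72  72  63  69  71  72  71  73  71  70  71  73  72  70  71  67  60  72  70  70  70]
 [ 71  7
[... 576 characters left out ...]
 70  70  70  70  67  69  69  74  92  96 110 156 160]
 [ 98  94  97  97  98  95  83  72  68  69  70  71  74  76  75  69  67  68  66  74 138 160]
 [100 101  99  98 100 101 101  99 100 100 100 102  99  90  65  66  68  68  67  70  66 139]
 [100 100  98 100 100 101 100 102 101 101 100 103 105  67  65  66  66  69  69  69  68  77]
 [ 98  99 101 101 100 100 102 101 100  99 123 159 110  62  65  69  69  69  69  66  67  68]
 [100 102 100 101 101 100 116 130 125 158 162 161 112  59  65  66  72  75  80  96  72  66]]
(257, 200) [[ 0.595  -0.0741  0.168 ]] [[0.0047 0.0047 0.084 ]]
(256, 184) [[ 0.5955 -0.0722  0.132 ]] [[0.0065 0.0042 0.084 ]]
(257, 202) [[ 0.5942 -0.0755  0.168 ]] [[0.003  0.0047 0.084 ]]
```

Call:
arm_command --series "4.5 4.5 20 0 60;0 0 25 0 60;0 0 20 0 60;0 0 12 0 60;0 0 6 0 60;0 0 0 0 60;0 0 0 0 255;0 0 0 0 255;0 0 0 0 255;0 0 0 0 255;0 0 0 0 255;0 0 0 0 255;0 0 0 0 255" --squeeze 25

```text
time_s: 10.12
tool_pos: [0.5986, -0.0743, 0.1464]
tool_rot: [-179.9, -0.0, 60.4]
force: [-0.5, 2.2, 0.5]
grip_width: 0.0277
grasp_force: 0.8
```

Call:
arm_command --series "0 0 6 0 255;0 0 0 0 255;0 0 0 0 255;0 0 0 0 255"

```text
time_s: 10.45
tool_pos: [0.6012, -0.0749, 0.143]
tool_rot: [179.7, -0.2, 60.4]
force: [-0.4, 0.3, 10.1]
grip_width: 0.0231
grasp_force: 25.0
```

Call:
arm_command --series "-1 -5.1 0 -0.07 255;-1 -5.1 0 -0.07 255;-1 -5.1 0 -0.07 255;-1 -5.1 0 -0.07 255;-1 -5.1 0 -0.07 255;-1 -5.1 0 -0.07 255;-1 -5.1 0 -0.07 255;-1 -5.1 0 -0.07 255;-1 -5.1 0 -0.07 255;-1 -5.1 0 -0.07 255;0 0 0 0 255;0 0 0 0 255"

```text
time_s: 11.45
tool_pos: [0.5489, -0.0747, 0.1429]
tool_rot: [179.8, -0.0, 100.4]
force: [-4.2, 0.4, 13.8]
grip_width: 0.0235
grasp_force: 25.0
```

```bash
cat > s.py <<'E'
from h import *
o=telemetry.get_obs();t=o['tool_pos'];a=np.array([.5745,-.1455]);v=t[:2]-a
print(t,o['tool_rot'],'ang',np.degrees(np.arctan2(v[1],v[0])),'r',np.hypot(*v),'F',o['force'].round(1),o['wrist_torque'],o['grip_width'],o['grasp_force'],o['qpos'].round(1))
R=Ro.from_euler('xyz',o['tool_rot'],degrees=True).as_matrix();print('Ftool',o['force']@R)
E
python3 s.py
```

```text
[ 0.54888293 -0.07469048  0.1429213 ] [ 1.79797188e+02 -2.18272103e-02  1.00445385e+02] ang 109.88882167898431 r 0.07530088059032587 F [-4.2  0.4 13.8] [ 0.17369248  0.97404936 -0.26171017] 0.023517554050088745 24.994419291615486 [-16.1   9.9  23.5 103.8  -4.4  66.9  19.2]
Ftool [  1.10909807  -4.00385806 -13.80054088]
```

Call:
arm_command --series "-1 -5.1 0 -0.07 255;-1 -5.1 0 -0.07 255;-1 -5.1 0 -0.07 255;-1 -5.1 0 -0.07 255;-1 -5.1 0 -0.07 255;-1 -5.1 0 -0.07 255;-1 -5.1 0 -0.07 255;-1 -5.1 0 -0.07 255;-1 -5.1 0 -0.07 255;-1 -5.1 0 -0.07 255;-1 -5.1 0 -0.07 255;-1 -5.1 0 -0.07 255;-1 -5.1 0 -0.07 255;-1 -5.1 0 -0.07 255;-1 -5.1 0 -0.07 255;0 0 0 0 255;0 0 0 0 255"

```text
time_s: 12.87
tool_pos: [0.4989, -0.1331, 0.1429]
tool_rot: [-180.0, -0.0, 160.5]
force: [-9.5, -1.1, 18.0]
grip_width: 0.0236
grasp_force: 25.0
```

```bash
python3 s.py
```

```text
[ 0.49885207 -0.13313222  0.14287835] [-1.79969232e+02 -2.09709271e-02  1.60510785e+02] ang 170.7147824355101 r 0.07665228036466033 F [-9.5 -1.1 18. ] [-0.16973117  2.01181486 -0.21366859] 0.023590138406508816 25.002173320390284 [ -9.1   5.3  22.3 108.6  -2.1  66.6  84.5]
Ftool [  8.60999457  -4.17436054 -18.03013227]
```

Call:
arm_command --series "1 -5.1 -2 -0.07 255;-1 -5.1 0 -0.07 255;-1 -5.1 0 -0.07 255;-1 -5.1 0 -0.07 255;-1 -5.1 0 -0.07 255;-1 -5.1 0 -0.07 255;-1 -5.1 0 -0.07 255;-1 -5.1 0 -0.07 255;-1 -5.1 0 -0.07 255;0 0 0 0 255;0 0 0 0 255;0 0 0 0 255"

```text
time_s: 13.87
tool_pos: [0.5038, -0.1787, 0.1429]
tool_rot: [-179.8, -0.0, -163.5]
force: [-2.6, -5.8, 4.5]
grip_width: 0.0234
grasp_force: 25.0
```

```bash
python3 s.py
python3 - <<'E'
from h import *
a=cams.read_camera('top');w=cams.read_camera('wrist')
a=cv2.resize(a[160:256,240:336],(384,384),interpolation=cv2.INTER_CUBIC)
cv2.imwrite('pics/m6.png',np.hstack([a,w[:,60:460]]))
E
```

```text
[ 0.50380502 -0.17871117  0.14294993] [-1.79833118e+02 -1.09465661e-02 -1.63482099e+02] ang -154.83674329708856 r 0.0781073784357036 F [-2.6 -5.8  4.5] [-0.98206676  0.47829609 -0.27514185] 0.02342423740802104 25.01192070543766 [ -4.2   7.5  22.5 106.3  -3.   66.7 125.8]
Ftool [ 4.1361316  -4.8867535  -4.53473316]
```

View pics/m6.png

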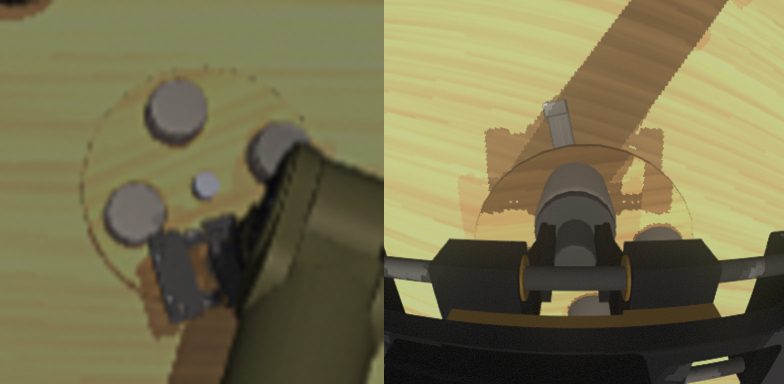

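The left panel shows the jar ring with the gripper at the lower side. The right panel shows the pointer tongue running from (566,145) to (556,104), slightly left of the jar at (575,190). I'll compute the azimuths.

Run:
```python
from h import *
np.set_printoptions(precision=4,suppress=True,linewidth=200)
o=telemetry.get_obs();off=np.array([324,0])
az=lambda v:np.degrees(np.arctan2(v[1],v[0]))
# axis from top-view jars now (3 flat jars: 2 opposite ones + hub)
f=lambda *p:(np.array(p)+.5)/4-.5+np.array([240,160])
j=plane('top',f((176,109),(135,210)),.102);h=plane('top',f((205,185)),.05)
print('jars',j,'hub z.05',h)
for z in(.01,.02,.03):
  p=plane('wrist',np.array([(566,145),(557,113),(555,104)])-off,z,o)[:,:2]
  for a in([.5732,-.1458],[.5745,-.1455],[.5765,-.1445]):
    a=np.array(a);print(z,p.tolist() if a[0]==.5732 else '','az',[round(az(q-a),1) for q in p],'r',[round(np.hypot(*(q-a)),3) for q in p],'tool az',round(az(o['tool_pos'][:2]-a),1),round(np.hypot(*(o['tool_pos'][:2]-a)),4),'tongue dir',round(az(p[1]-p[0]),1))
```

```text
jars [[ 0.6416 -0.115   0.102 ]
 [ 0.546  -0.0784  0.102 ]] hub z.05 [[ 0.5763 -0.149   0.05  ]]
0.01 [[0.47121634274522667, -0.1982517908661218], [0.4428639722237404, -0.21573972470006342], [0.43481677272503083, -0.22010797147832345]] az [np.float64(-152.8), np.float64(-151.8), np.float64(-151.8)] r [np.float64(0.115), np.float64(0.148), np.float64(0.157)] tool az -154.6 0.0768 tongue dir -148.3
0.01  az [np.float64(-152.9), np.float64(-151.9), np.float64(-151.9)] r [np.float64(0.116), np.float64(0.149), np.float64(0.158)] tool az -154.8 0.0781 tongue dir -148.3
0.01  az [np.float64(-153.0), np.float64(-151.9), np.float64(-151.9)] r [np.float64(0.118), np.float64(0.151), np.float64(0.161)] tool az -154.8 0.0803 tongue dir -148.3
0.02 [[0.4695543075454296, -0.1984029600982126], [0.4421652837154047, -0.21529669517947297], [0.43439150907923835, -0.21951651923314514]] az [np.float64(-153.1), np.float64(-152.1), np.float64(-152.0)] r [np.float64(0.116), np.float64(0.148), np.float64(0.157)] tool az -154.6 0.0768 tongue dir -148.3
0.02  az [np.float64(-153.2), np.float64(-152.2), np.float
[... 221 characters left out ...]
np.float64(0.161)] tool az -154.8 0.0803 tongue dir -148.3
0.03 [[0.4678922723456326, -0.19855412933030336], [0.44146659520706905, -0.2148536656588825], [0.43396624543344586, -0.21892506698796682]] az [np.float64(-153.4), np.float64(-152.3), np.float64(-152.3)] r [np.float64(0.118), np.float64(0.149), np.float64(0.157)] tool az -154.6 0.0768 tongue dir -148.3
0.03  az [np.float64(-153.5), np.float64(-152.5), np.float64(-152.4)] r [np.float64(0.119), np.float64(0.15), np.float64(0.159)] tool az -154.8 0.0781 tongue dir -148.3
0.03  az [np.float64(-153.5), np.float64(-152.5), np.float64(-152.4)] r [np.float64(0.121), np.float64(0.152), np.float64(0.161)] tool az -154.8 0.0803 tongue dir -148.3
```

Call:
arm_command --series "-0.5 -2.6 0 -0.035 255;-0.5 -2.6 0 -0.035 255;0 0 0 0 255;0 0 0 0 255;0 0 0 0 255;0 0 0 0 255;0 0 0 0 255;0 0 0 0 255"

```text
time_s: 14.63
tool_pos: [0.5062, -0.1836, 0.1429]
tool_rot: [-179.8, -0.0, -159.5]
force: [-1.8, -6.7, 4.9]
grip_width: 0.0234
grasp_force: 25.0
```

```bash
python3 s.py
python3 - <<'E'
from h import *
o=telemetry.get_obs();a=cams.read_camera('top');w=cams.read_camera('wrist');s=cams.read_camera('side')
a=cv2.resize(a[165:235,155:325],None,fx=2.3,fy=2.3,interpolation=cv2.INTER_CUBIC);s=cv2.resize(s[170:310,190:350],(391,342))
l=np.vstack([a,s]);l=l[:500]
r=np.zeros((len(l),400,3),np.uint8);r[:384]=w[:,60:460]
cv2.imwrite('pics/m7.png',np.hstack([l,r]))
E
```

```text
[ 0.50618433 -0.18360782  0.1429472 ] [-1.79813970e+02 -3.32589994e-02 -1.59478508e+02] ang -150.84636658370357 r 0.07822554639422577 F [-1.8 -6.7  4.9] [-1.08120729  0.52641459 -0.26627171] 0.02335608798350217 25.01422333996743 [ -3.7   8.   22.5 105.8  -3.1  66.8 130.4]
Ftool [ 3.98643869 -5.65127443 -4.84136839]
```

View pics/m7.png

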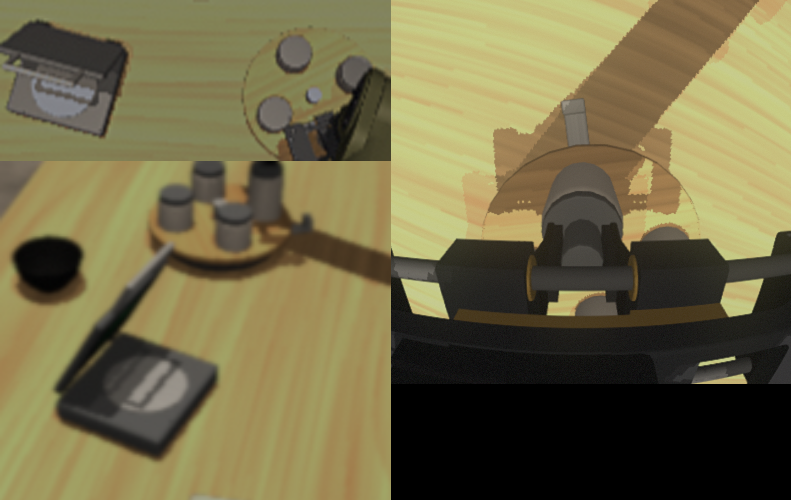

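The wrist view shows the jar at (582,195) in line with the pointer tongue, which runs from (578,145) to (573,100). The lid is still standing at about 60°, and the grip is firm at 25 N.

```bash
python3 -c "
from cell import env
print(env.sign_off())"
```

```text
the job is handed in; nothing more can be done
None
```

The job is handed in, though the sign-off gave no verdict: by my measurements the lid stands at about 61°, and the knobbed jar is in line with the pointer, held by the knob at 25 N.

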